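# Test the cover hinges of two block heaters and pull the knob on the worn one

### The arm

A 6-joint arm with a two-finger parallel gripper is mounted at the origin on a cart in front of the work surface, level with it; the furniture and walls round the work are solid. World frame = base frame: x ahead of the robot, y to its left, z up, the work surface at z = 0. Lengths are in m, angles in rad, forces in N, time in s.
With the tool pointing down it reaches from about 0.325 to 0.775 m from the base axis. Payload 9.3 kg.
Tool frame: the origin (TCP) lies midway between the tips of the shut fingers; the grasp point (between the pads) lies 19 mm behind it; z points along the fingers, y is the line along which they close (so a half turn about z gives the same grasp; the last joint's range is limited). The gripper opens to 85 mm and grips with 20 to 120 N. Pads are 22 mm wide; open, the fingers measure 114 mm over their backs; the gripper's body (76 mm by 85 mm) begins 54 mm behind the grasp point. The pads swing forward as they close: fully open they stand 13 mm farther back than shut.
Start: joints at [-1.369, 0.259, 0.021, 1.334, 0, 1.418], TCP at [0.191, -0.516, 0.231] pointing down, gripper open.
Joint ranges: [-3.04, 3.04], [-0.91, 1.82], [-1.04, 1.36], [-1.92, 1.95], [-1.52, 1.45], [-3.14, 3.14]. Speed limits (rad/s): [2.22, 2.22, 2.79, 3.14, 3.14, 3.14].

### API

Orientations are given as a unit quaternion [w, x, y, z].
In Python, from cell import r gives the robot as it stands.
- The arm moves only by the tool carry_out, never from a script. Its argument "steps" is a list that holds one entry, the list of rows, each a list of 5 numbers: the finger opening in mm, from 0 to 85.4, then the shift along the tool's x, y, z normalised to -1 to 1, where 1 is 0.25 m, then the turn about the tool's z normalised to -1 to 1, where 1 is 90 degrees. In form: [[[gripper, dx, dy, dz, turn], ...]]. A call has 1 to 20 rows; each row is the pose to reach, as a shift and turn from the pose commanded when the call began, along the tool's axes at that moment; what a row does not reach only later rows make up. A row lasts 1/10 s, in which the tool goes at most 50 mm and 8.59 degrees, less where a joint would pass 70% of its speed; a pose out of reach is approached as far as the arm can. A call with a number of a shift or a turn outside -1 to 1 is refused whole. A call with a gripper value outside its range is refused whole. The fingers move at their own pace and stop on an object; the grip force is fixed at half the most. Time passes only in rows, so rows that repeat a pose let the fingers close. It gives the time, the measured TCP pose, the force, the opening and the grip force at its end, in the units of the state.
- r.read_state(): the state, without advancing time (a new reading comes with each control period).
- r.snapshot(name): name is "scene" or "top" or "wrist"; returns a dict with "color" (480x640x3 uint8, red, green, blue), "fx", "fy", "cx", "cy" (pixels), "R" (3x3) and "t" (3): a world point X has camera coordinates R X + t; the wrist camera has in their place "hand_eye" (4x4, takes a point from camera to tool coordinates, whose origin is the TCP and whose axes are the flange's). Camera axes: x right, y down, z forward; pixel columns grow to the right and rows downward; lengths in m; the calibration is good to about 2 mm. A picture is of the moment at which its call begins: read the wrist's pose just before it. There is no depth.
- r.sign_off(): hands the job in; it is judged then, once.
The state is a dict: "time": time; "joints": joint angles; "joint_vel": joint speeds; "tau": joint torques, N m; "ee_pos": TCP position; "tcp_rot": TCP orientation; "ft_force": force on the tool from outside, world axes, zero at the start; "wrist_torque": the same for the moment, N m; "grip_width": opening from 0.0 (shut) to 1.0 (fully open); "gripper_force": force on a finger pad.
Only numpy, scipy, OpenCV 4.12 (cv2) and the standard library are available. Lean on these libraries where they do the work, as an engineer would, in place of code of your own. Each camera call takes 0.05 s, during which the arm holds its last target. There are 200 camera calls.

### The job

Test the cover hinges of both block heaters: with a fingertip under its front lip, raise each cover to about half open and let go. A sound hinge keeps its cover standing there, so leave that one standing about half open; a worn one lets its cover sink shut by itself: once it has sunk shut, pull that heater's knob fully out to its second detent to take it out of service. Leave the other heater's knob pushed in and do not shift the bottles and rolls standing about.

Things in the scene. Friction and masses are not known exactly. Their poses are not given: they have to be found in the camera images.
- heater_a: block heater fixed on the worktop: white box 130 (x) x 180 (y) x 78 mm high; origin under its centre; front faces its -x (to the robot), +y is its left. Left part: grey hinged cover; right part: 70 mm control side with the pull knob in front. The two look alike and may stand left or right; one hinge is sound, the other worn: only the test tells which
- cover_a (a joint): rad: 0 shut, grows as the front rises, 0.785 half open, 1.45 stop. Cover 110 wide, 130 deep, top 106 mm over the worktop when shut, 0.22 kg; hinge along the heater's y at its rear top edge; lifting at the lip takes 2 to 6 N. Let go, a sound hinge keeps the angle; with a worn one the cover starts to sink at once and is shut in about 2 to 3 s from half open
- lip_a (a point): middle of the front edge of the cover's grip lip, on its underside; moves with the cover. The lip is a flat shelf 90 mm wide (y), 5 mm thick, standing out 35 mm from the cover's and box's front, 82 mm over the worktop when shut, 165 mm from the hinge axis; open space below it for a fingertip from the front; too wide to pinch from above; pushing it back towards the hinge does not raise it
- hinge_a (a point): point on the cover's hinge axis, right behind the lip's middle, 82 mm over the worktop; the axis is the heater's y
- knob_a (a joint): travel in m of the pull knob: 0 pushed home, 0.018 pulled fully out to its second detent (stop). A spring detent holds it at either end and snaps it to the nearer end past the middle; pulling takes about 4 N
- knob_head_a (a point): centre of the knob's head, a black disc 24 mm across, 14 mm thick, on an 8 mm stem that slides out of the front face along the heater's -x; 58 mm over the worktop (20 mm below the box's top), 60 mm right of the heater's middle, 21 mm in front of the face when home (14 mm of stem show behind the head); the cover's lip begins 50 mm left of its centre
- heater_b: block heater fixed on the worktop: white box 130 (x) x 180 (y) x 78 mm high; origin under its centre; front faces its -x (to the robot), +y is its left. Left part: grey hinged cover; right part: 70 mm control side with the pull knob in front. The two look alike and may stand left or right; one hinge is sound, the other worn: only the test tells which
- cover_b (a joint): rad: 0 shut, grows as the front rises, 0.785 half open, 1.45 stop. Cover 110 wide, 130 deep, top 106 mm over the worktop when shut, 0.22 kg; hinge along the heater's y at its rear top edge; lifting at the lip takes 2 to 6 N. Let go, a sound hinge keeps the angle; with a worn one the cover starts to sink at once and is shut in about 2 to 3 s from half open
- lip_b (a point): middle of the front edge of the cover's grip lip, on its underside; moves with the cover. The lip is a flat shelf 90 mm wide (y), 5 mm thick, standing out 35 mm from the cover's and box's front, 82 mm over the worktop when shut, 165 mm from the hinge axis; open space below it for a fingertip from the front; too wide to pinch from above; pushing it back towards the hinge does not raise it
- hinge_b (a point): point on the cover's hinge axis, right behind the lip's middle, 82 mm over the worktop; the axis is the heater's y
- knob_b (a joint): travel in m of the pull knob: 0 pushed home, 0.018 pulled fully out to its second detent (stop). A spring detent holds it at either end and snaps it to the nearer end past the middle; pulling takes about 4 N
- knob_head_b (a point): centre of the knob's head, a black disc 24 mm across, 14 mm thick, on an 8 mm stem that slides out of the front face along the heater's -x; 58 mm over the worktop (20 mm below the box's top), 60 mm right of the heater's middle, 21 mm in front of the face when home (14 mm of stem show behind the head); the cover's lip begins 50 mm left of its centre
- bottle_amber: bystander: loose brown reagent bottle, 48 mm across, 105 mm high, stands between the heaters; origin under its centre
- bottle_small: bystander: loose small white reagent bottle with a screw cap, 38 mm across, 78 mm high, stands between the heaters; origin under its centre
- label_roll: bystander: loose roll of labels, about 57 x 62 x 57 mm, lies near the front edge between the heaters; origin under its centre
- tape_roll: bystander: loose flat roll of tape, 100 mm across, 25 mm high, lies right of the heaters; origin under its centre

How it is judged:
On the way, in this order (a step that is already met when the one before it is completed fails the run):
1. a cover has been raised to a test angle (over 0.5 rad) (value of joint any of cover_a, cover_b above 0.5 rad), for 0.1 s.
2. the worn cover sinks by itself from over 0.3 rad, the robot touching nothing of that heater (((value of joint cover_a above 0.3 rad and velocity of joint cover_a below -0.04 rad/s and contact force between heater_a and anything else below 0.05 N) or (value of joint cover_b above 0.3 rad and velocity of joint cover_b below -0.04 rad/s and contact force between heater_b and anything else below 0.05 N))), for 0.1 s.
3. the knob of a heater whose cover is shut is pulled out (((value of joint cover_a below 0.04 rad and value of joint knob_a above 0.014 m) or (value of joint cover_b below 0.04 rad and value of joint knob_b above 0.014 m))), for 0.1 s.
At the end, for the whole second after the job is handed in: the sound heater's cover stands by itself between 0.5 and 1.1 rad (half open is 0.785) and its knob is home (under 4 mm); the worn heater's cover is shut (under 0.04 rad) and its knob is out (over 14 mm of 18) (((value of joint cover_a between 0.5 and 1.1 rad and velocity of joint cover_a between -0.03 and 0.03 rad/s and value of joint knob_a below 0.004 m and value of joint cover_b below 0.04 rad and value of joint knob_b above 0.014 m) or (value of joint cover_b between 0.5 and 1.1 rad and velocity of joint cover_b between -0.03 and 0.03 rad/s and value of joint knob_b below 0.004 m and value of joint cover_a below 0.04 rad and value of joint knob_a above 0.014 m))); the robot touches nothing.
It fails at once if a heater's knob is out (over 9 mm) while its cover is up (over 0.1 rad) ((value of joint knob_a above 0.009 m and value of joint cover_a above 0.1 rad) or (value of joint knob_b above 0.009 m and value of joint cover_b above 0.1 rad)).
It fails at once if a bottle or a roll is shifted more than 20 mm (distance of any of bottle_amber, bottle_small, label_roll, tape_roll from where it was at the start of the episode above 0.02 m).
It fails at once if a bottle is tipped over (angle between any of bottle_amber, bottle_small's own z axis and vertical above 0.6 rad).
It also fails if it takes over 54 s, if anything falls off the work surface, if the arm or the gripper's body presses on something with over 40 N, if the wrist force passes 120 N, or if a joint passes its speed limit or range.

## Working session

There is one attempt and no reset: what is moved stays moved. The work goes in short steps, Python scripts to look and compute and a tool call to move; the robot and the scene stay as the last step left them, time stands still between calls to the robot, and variables do not carry over. Pictures are saved under pics/ and viewed, at most 10 in all, crops included, and the job is handed in when it is done.

Besides the shell and the picture viewer there is one more tool, called after ">>>" as a command line: name --argument value ..., lists and objects as JSON in quotes. carry_out: Moves the arm, as the interface text tells. Its arguments: {"type":"object","properties":{"steps":{"type":"array","items":{"type":"array","items":{"type":"array","items":{"type":"number"}}}}},"required":["steps"]}

```bash
ls; mkdir -p pics
python3 - <<'E'
from cell import r
import cv2,numpy as np
s=r.read_state();print(s)
for n in("scene","top"):
    c=r.snapshot(n);cv2.imwrite(f"pics/{n}0.png",c["color"][:,:,::-1])
    np.savez(f"{n}.npz",**{k:np.array(v) for k,v in c.items()})
    print(n,c["fx"],c["fy"],c["cx"],c["cy"],c["R"],c["t"])
E
```

```text
pics
{'time': 0.0, 'joints': array([-1.36861408e+00,  2.59227389e-01,  2.07146535e-02,  1.33367564e+00,
       -2.57897571e-05,  1.41820674e+00]), 'joint_vel': array([ 0.00044687,  0.00101844,  0.00250512,  0.00119856,  0.00154662,
       -0.0008958 ]), 'tau': array([-6.15851877e-04, -5.55635118e+01,  3.44529712e+01,  1.35151116e-02,
       -2.68846434e-04, -1.48781834e-05]), 'ee_pos': array([ 0.19099188, -0.5154641 ,  0.2306285 ]), 'tcp_rot': array([-6.95491961e-04,  9.84308089e-01,  1.76457081e-01, -3.01480231e-05]), 'ft_force': array([-0.30520715,  0.96991018, -0.66127806]), 'wrist_torque': array([-0.07645213,  0.00858672,  0.00651895]), 'gripper_force': 0.0, 'grip_width': 1.0020195975255202}
scene 538.5531904100682 538.5531904100682 327.7719924739393 241.07409599852957 [[-0.52073121 -0.85365404 -0.01066677]
 [-0.55722084  0.34931915 -0.7533134 ]
 [ 0.64679513 -0.38633005 -0.6575752 ]] [0.20894878 0.37210715 0.91207701]
top 563.2808903511826 563.2808903511826 319.26670285232063 241.24035241262956 [[-0.02960893 -0.99908225 -0.03095097]
 [-0.98830884  0.03389474 -0.14864984]
 [ 0.1495625   0.02618776 -0.98840541]] [-0.03195696  0.5209705   1.34468273]
```

View pics/scene0.png

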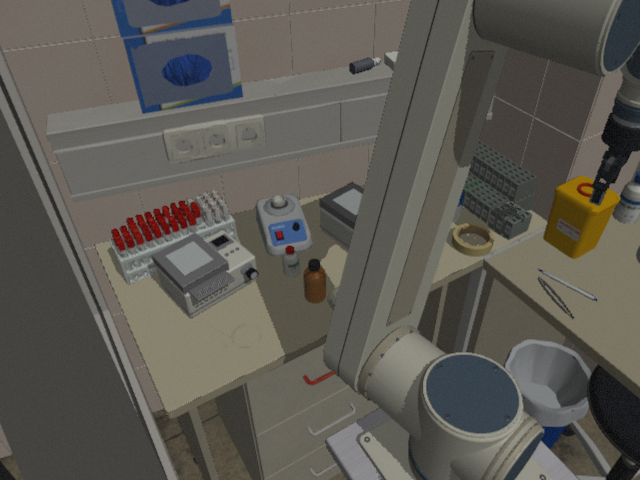

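View pics/top0.png

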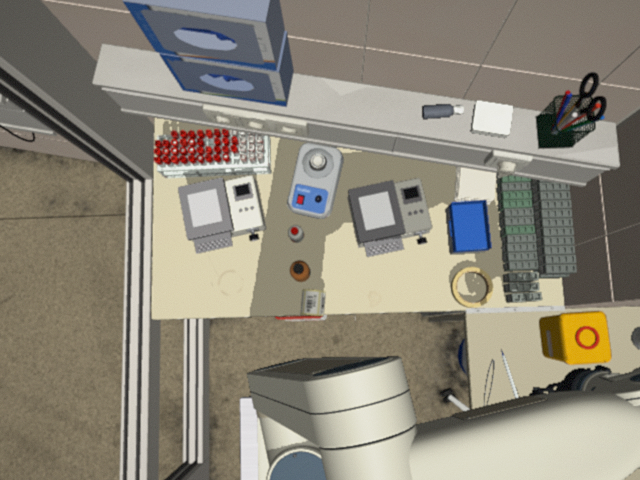

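The top view shows the left heater around (220,210), with its knob at (253,237). The right heater is around (390,212), with its knob at (422,240). The bottles are at (295,233) and (300,270), the label roll at (313,302) and the tape at (470,287). I'll enlarge this view.

Run:
```python
import cv2,numpy as np
im=cv2.imread("pics/top0.png")
a=cv2.resize(im[165:265,170:270],None,fx=4,fy=4,interpolation=cv2.INTER_CUBIC)
b=cv2.resize(im[165:265,340:440],None,fx=4,fy=4,interpolation=cv2.INTER_CUBIC)
cv2.imwrite("pics/crop.png",np.hstack([a,b]))
```

```text
(no output)
```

View pics/crop.png

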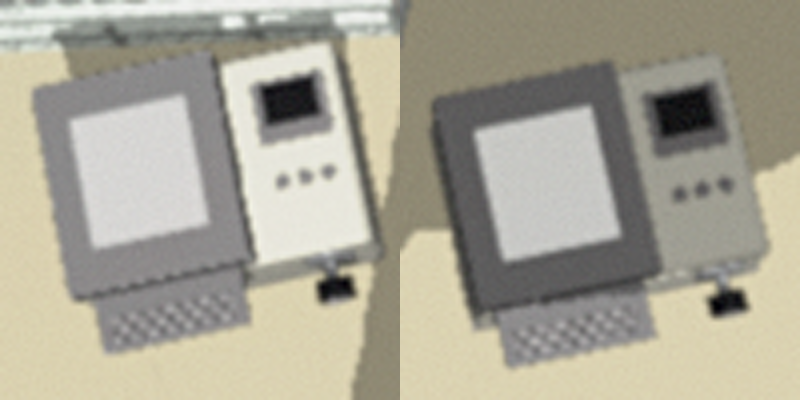

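The enlarged crops show the cover corners, lip corners, control-side corners and knob head of each heater clearly. I'll fit a planar pose to each heater from these.

```bash
cat > h.py <<'E'
import numpy as np
from scipy.optimize import least_squares
def cam(n):
    c=np.load(n+".npz");return c
def proj(c,X):
    p=np.asarray(X)@c["R"].T+c["t"];return np.c_[c["fx"]*p[:,0]/p[:,2]+c["cx"],c["fy"]*p[:,1]/p[:,2]+c["cy"]]
def onplane(c,uv,z):
    d=c["R"].T@np.array([(uv[0]-c["cx"])/c["fx"],(uv[1]-c["cy"])/c["fy"],1]);o=-c["R"].T@c["t"]
    return o+d*(z-o[2])/d[2]
def W(p,M):
    x,y,a=p;M=np.atleast_2d(M);return np.c_[x+np.cos(a)*M[:,0]-np.sin(a)*M[:,1],y+np.sin(a)*M[:,0]+np.cos(a)*M[:,1],M[:,2]]
E
python3 - <<'E'
from h import *
c=cam("top")
M=np.array([[65,90,106],[65,-20,106],[-65,-20,106],[-65,90,106],[-100,80,87],[-100,-10,87],[65,-90,78],[-65,-90,78],[-86,-60,62]])/1e3
L=np.array([[33,90],[210,53],[250,262],[75,298],[108,353],[250,325],[335,42],[380,245],[337,287]])/4-.375+[170,165]
R=np.array([[33,100],[215,63],[260,272],[80,310],[112,367],[255,338],[320,55],[367,245],[328,301]])/4-.375+[340,165]
s=cam("scene")
for n,q in(("L",L),("R",R)):
    f=least_squares(lambda p:(proj(c,W(p,M))-q).ravel(),[.6,0,.1],loss="soft_l1")
    print(n,f.x,"\n",np.round(proj(c,W(f.x,M))-q,1).tolist())
    print(" lip,hinge,knob",W(f.x,np.array([[-100,35,82],[65,35,82],[-86,-60,58]])/1e3).round(4).tolist(), "knob in scene",proj(s,W(f.x,[-.086,-.06,.058])))
for n,uv,z in(("small cap",(296,231),.078),("amber cap",(300,267),.105),("label",(313,300),.05),("tape",(470,286),.02)): print(n,onplane(c,uv,z).round(3))
E
```

```text
L [0.60429525 0.18313519 0.1795941 ] 
 [[-0.0, -0.2], [0.8, -0.6], [0.8, -0.4], [-1.1, 0.4], [-0.6, 1.2], [0.9, 0.2], [-0.1, -0.9], [-1.0, -0.3], [0.1, 1.3]]
 lip,hinge,knob [[0.4997, 0.1997, 0.082], [0.662, 0.2292, 0.082], [0.5304, 0.1087, 0.058]] knob in scene [[254.12071135 273.54871469]]
R [ 0.58364799 -0.2203602   0.18073085] 
 [[-0.6, -0.4], [-0.6, -0.9], [0.9, -0.2], [-0.3, 0.3], [-1.2, 0.7], [0.4, -0.1], [0.3, -2.1], [1.5, 2.3], [-0.0, 0.5]]
 lip,hinge,knob [[0.479, -0.2039, 0.082], [0.6413, -0.1742, 0.082], [0.5098, -0.2948, 0.058]] knob in scene [[407.2862786  217.09401156]]
small cap [0.54  0.005 0.078]
amber cap [ 0.451 -0.004  0.105]
label [ 0.376 -0.03   0.05 ]
tape [ 0.4   -0.412  0.02 ]
```

```bash
cat >> h.py <<'E'
from scipy.spatial.transform import Rotation as Ro
def rot(s):
    q=s["tcp_rot"];return Ro.from_quat([q[1],q[2],q[3],q[0]]).as_matrix()
def go(s,T,yaw=None):
    R=rot(s);d=R.T@(np.array(T)-s["ee_pos"])/.25
    y=np.arctan2(R[1,0],R[0,0]);t=0 if yaw is None else -((yaw-y+np.pi)%(2*np.pi)-np.pi)/(np.pi/2)
    print("shift",d.round(4),"turn",round(t,4),"toolyaw",round(y,4))
P={"L":(.6043,.1831,.18),"R":(.5836,-.2204,.18)}
def hp(n,x,y,z): return W(P[n],[x,y,z])[0]
E
python3 - <<'E'
from h import *
from cell import r
s=r.read_state()
print(r.snapshot("wrist")["hand_eye"].round(3))
go(s,hp("R",-.13,.035,.2),.18+np.pi)
E
```

```text
[[-0.    -0.949 -0.314  0.081]
 [ 1.    -0.     0.    -0.   ]
 [-0.    -0.314  0.949 -0.142]
 [ 0.     0.     0.     1.   ]]
shift [ 1.3948 -0.7896  0.1241] turn -1.8887 toolyaw 0.3548
```

>>> carry_out --steps '[[[0, 0.3, -0.17, 0, -0.4], [0, 0.5, -0.3, 0.03, -0.6], [0, 0.7, -0.4, 0.06, -0.95], [0, 0.7, -0.4, 0.06, -0.95], [0, 0.7, -0.4, 0.06, -0.95], [0, 0.7, -0.4, 0.06, -0.95], [0, 0.7, -0.4, 0.06, -0.95], [0, 0.7, -0.4, 0.06, -0.95], [0, 0.7, -0.4, 0.06, -0.95], [0, 0.7, -0.4, 0.06, -0.95], [0, 0.7, -0.4, 0.06, -0.95]]]'

```text
time: 1.25
ee_pos: [0.3204, -0.3611, 0.2161]
tcp_rot: [-0.0, 0.602, 0.798, 0.0]
ft_force: [-0.2, 0.5, 0.0]
grip_width: -0.004
gripper_force: 0.0
```

Run:
```python
from h import *
from cell import r
s=r.read_state();print(s["ee_pos"],s["joints"])
go(s,hp("R",-.13,.035,.2),.18+np.pi)
```

```text
[ 0.32035323 -0.3610519   0.21608999] [-1.01912207e+00  1.49586386e-01 -1.59296001e-01  1.26236668e+00
 -1.37290637e-05  2.73295035e-01]
shift [0.442  0.6633 0.0645] turn -0.9374 toolyaw 1.8492
```

>>> carry_out --steps '[[[0, 0.15, 0.22, 0, -0.1], [0, 0.3, 0.44, 0.03, -0.3], [0, 0.44, 0.66, 0.06, -0.5], [0, 0.442, 0.663, 0.06, -0.937], [0, 0.442, 0.663, 0.06, -0.937], [0, 0.442, 0.663, 0.06, -0.937], [0, 0.442, 0.663, 0.06, -0.937], [0, 0.442, 0.663, 0.06, -0.937], [0, 0.442, 0.663, 0.06, -0.937], [0, 0.442, 0.663, 0.06, -0.937], [0, 0.442, 0.663, 0.06, -0.937], [0, 0.442, 0.663, 0.06, -0.937]]]'

```text
time: 2.45
ee_pos: [0.4497, -0.2096, 0.2012]
tcp_rot: [-0.0, -0.085, 0.996, 0.0]
ft_force: [0.3, -0.8, 0.0]
grip_width: 0.001
gripper_force: 0.0
```

Run:
```python
from h import *
from cell import r
s=r.read_state();print(s["ee_pos"],s["joints"].round(3))
go(s,hp("R",-.13,.035,.06),.18+np.pi)
c=r.snapshot("wrist");import cv2;cv2.imwrite("pics/w1.png",c["color"][:,:,::-1])
R=rot(s);H=c["hand_eye"]
def pw(X):
    q=np.linalg.inv(H)@np.r_[R.T@(np.array(X)-s["ee_pos"]),1];return (c["fx"]*q[0]/q[2]+c["cx"]).round(),(c["fy"]*q[1]/q[2]+c["cy"]).round()
for p in((-.1,.08,.087),(-.1,-.01,.087),(-.086,-.06,.058),(-.065,90e-3,.106)):print(pw(hp("R",*p)))
```

```text
[ 0.44968769 -0.20962358  0.2012021 ] [-0.606  0.178 -0.162  1.231  0.    -0.777]
shift [0.0007 0.0016 0.5648] turn -0.0056 toolyaw -2.9704
(np.float64(377.0), np.float64(269.0))
(np.float64(270.0), np.float64(270.0))
(np.float64(222.0), np.float64(271.0))
(np.float64(391.0), np.float64(317.0))
```

View pics/w1.png

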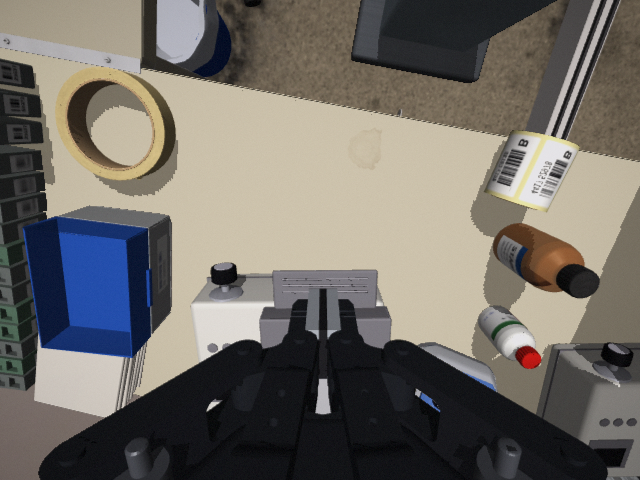

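The lip's front corners are at (273,270) and (377,270) and the knob is at (223,270). All are within 3 px of the prediction, so the fit is good. Next I go down in front of the lip and feel for contact.

>>> carry_out --steps '[[[0, 0, 0, 0.2, 0], [0, 0, 0, 0.4, 0], [0, 0, 0, 0.56, 0], [0, 0, 0, 0.56, 0], [0, -0.04, 0, 0.56, 0], [0, -0.06, 0, 0.56, 0], [0, -0.07, 0, 0.56, 0], [0, -0.075, 0, 0.56, 0], [0, -0.08, 0, 0.56, 0], [0, -0.085, 0, 0.56, 0], [0, -0.085, 0, 0.56, 0]]]'

```text
time: 3.6
ee_pos: [0.4706, -0.2059, 0.0615]
tcp_rot: [0.0, -0.088, 0.996, -0.0]
ft_force: [0.4, -0.2, -0.0]
grip_width: 0.002
gripper_force: 0.0
```

>>> carry_out --steps '[[[0, -0.005, 0, 0, 0], [0, -0.01, 0, 0, 0], [0, -0.015, 0, 0, 0], [0, -0.015, 0, 0, 0]]]'

```text
time: 4.0
ee_pos: [0.4709, -0.2058, 0.0612]
tcp_rot: [-0.004, -0.088, 0.996, -0.001]
ft_force: [-18.8, -5.9, 11.3]
grip_width: -0.001
gripper_force: 9.9
```

>>> carry_out --steps '[[[0, 0, 0, -0.02, 0], [0, -0.001, 0, -0.04, 0], [0, -0.002, 0, -0.06, 0], [0, -0.005, 0, -0.08, 0], [0, -0.008, 0, -0.1, 0], [0, -0.012, 0, -0.12, 0], [0, -0.012, 0, -0.12, 0]]]'

```text
time: 4.7
ee_pos: [0.4738, -0.2052, 0.0909]
tcp_rot: [-0.004, -0.088, 0.996, -0.0]
ft_force: [-16.6, -6.3, 2.3]
grip_width: -0.0
gripper_force: 8.9
```

Run:
```python
from h import *
from cell import r
import cv2
s=r.read_state();print(s["ee_pos"],s["ft_force"],s["joints"].round(3))
c=r.snapshot("wrist");im=c["color"][:,:,::-1]
cv2.imwrite("pics/w2.png",cv2.resize(im[220:400,180:500],None,fx=2,fy=2))
```

```text
[ 0.47378963 -0.20515722  0.09088702] [-16.58466485  -6.27926341   2.284566  ] [-0.568  0.289 -0.311  0.976 -0.005 -0.744]
```

View pics/w2.png

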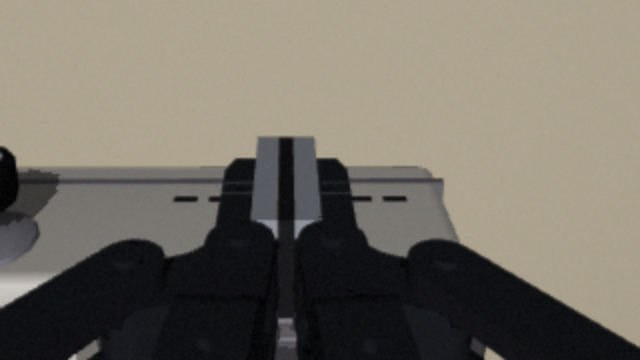

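Run:
```python
from h import *
from cell import r
import cv2
s=r.read_state()
c=r.snapshot("wrist");R=rot(s);H=c["hand_eye"]
def pw(X):
    q=np.linalg.inv(H)@np.r_[R.T@(np.array(X)-s["ee_pos"]),1];return c["fx"]*q[0]/q[2]+c["cx"],c["fy"]*q[1]/q[2]+c["cy"]
for th in(0,.18,.5,.8,1.2):
    x=.065-.165*np.cos(th);z=.082+.165*np.sin(th)
    print(th,np.array([pw(hp("R",x,y,z)) for y in(-.01,.08)]).round().tolist())
print("box top",[np.round(pw(hp("R",-.065,y,z))) for y in(-.09,.09) for z in (.0,.078)])
for n in("scene","top"):
    k=r.snapshot(n)
    cv2.imwrite(f"pics/{n}1.png",cv2.resize(k["color"][150:270,320:480,::-1],None,fx=4,fy=4))
```

```text
0 [[236.0, 307.0], [411.0, 307.0]]
0.18 [[219.0, 347.0], [428.0, 346.0]]
0.5 [[176.0, 496.0], [471.0, 495.0]]
0.8 [[120.0, 780.0], [530.0, 779.0]]
1.2 [[61.0, 1317.0], [594.0, 1317.0]]
box top [array([164., 295.]), array([100., 360.]), array([393., 294.]), array([422., 359.])]
```

View pics/top1.png

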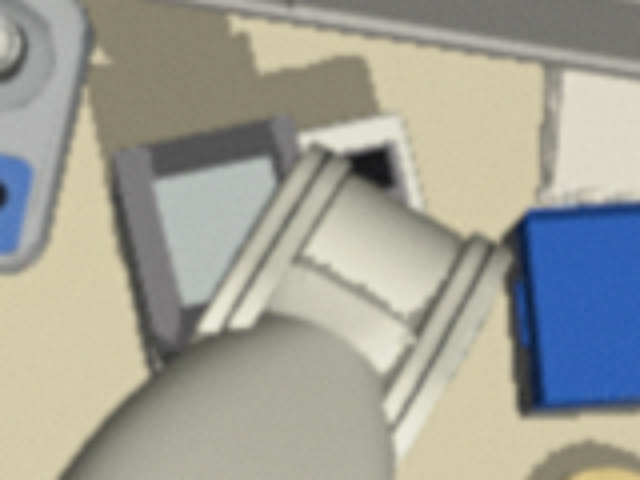

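The box front with its vents is visible where the shut lip used to hide it, so the cover is rising. Continuing along the lip's arc.

>>> carry_out --steps '[[[0, -0.007, 0, -0.032, 0], [0, -0.016, 0, -0.064, 0], [0, -0.026, 0, -0.095, 0], [0, -0.037, 0, -0.126, 0], [0, -0.05, 0, -0.156, 0], [0, -0.064, 0, -0.185, 0], [0, -0.079, 0, -0.214, 0], [0, -0.095, 0, -0.242, 0], [0, -0.114, 0, -0.268, 0], [0, -0.132, 0, -0.294, 0], [0, -0.152, 0, -0.319, 0], [0, -0.172, 0, -0.34, 0], [0, -0.172, 0, -0.34, 0]]]'

```text
time: 6.2
ee_pos: [0.5194, -0.1973, 0.1772]
tcp_rot: [-0.0, -0.088, 0.996, -0.0]
ft_force: [-4.8, -0.9, 4.0]
grip_width: -0.002
gripper_force: 2.0
```

Run:
```python
from h import *
from cell import r
import cv2
s=r.read_state();print(s["ee_pos"],s["ft_force"])
k=[cv2.resize(r.snapshot(n)["color"][150:270,320:450,::-1],None,fx=3,fy=3) for n in("top","scene")]
cv2.imwrite("pics/two1.png",np.hstack(k))
```

```text
[ 0.51939254 -0.19733052  0.17718637] [-4.78570287 -0.90417544  3.96046099]
```

View pics/two1.png

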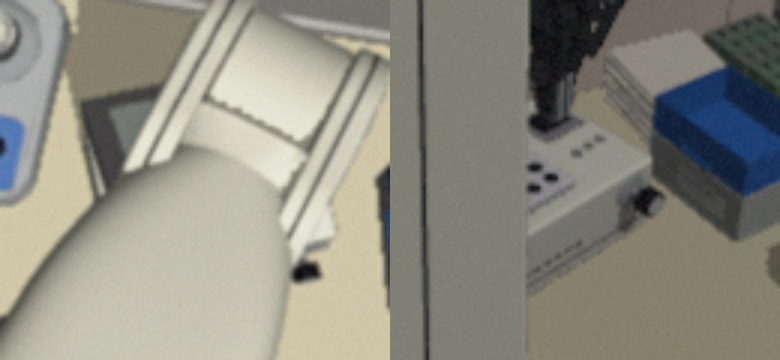

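The cover is up (wells visible at about (545,180)) and the finger carries about 5 N. I let go by backing straight off to the front, then watch with successive wrist images.

>>> carry_out --steps '[[[0, 0.15, 0, 0, 0], [0, 0.3, 0, 0, 0], [0, 0.45, 0, 0, 0], [0, 0.45, 0, 0, 0]]]'

```text
time: 6.7
ee_pos: [0.4058, -0.2168, 0.1763]
tcp_rot: [-0.0, -0.088, 0.996, 0.0]
ft_force: [0.2, 1.0, -0.1]
grip_width: 0.003
gripper_force: 0.0
```

Run:
```python
from h import *
from cell import r
import cv2
p=None
for i in range(12):
    c=r.snapshot("wrist")["color"]
    if p is None: p=c
    d=np.abs(c.astype(int)-p).max(2)>40
    ys,xs=np.nonzero(d)
    print(i,d.sum(),(xs.mean().round(),ys.mean().round()) if len(xs) else "")
s=r.read_state();print(s["time"],s["ee_pos"],s["ft_force"])
cv2.imwrite("pics/w3.png",c[:,:,::-1])
R=rot(s);k=r.snapshot("wrist");H=k["hand_eye"]
def pw(X):
    q=np.linalg.inv(H)@np.r_[R.T@(np.array(X)-s["ee_pos"]),1];return k["fx"]*q[0]/q[2]+k["cx"],k["fy"]*q[1]/q[2]+k["cy"]
for th in(0,.2,.4,.6,.8):
    x=.065-.165*np.cos(th);z=.082+.165*np.sin(th)
    print(th,np.array([pw(hp("R",x,y,z)) for y in(-.01,.08)]).round().tolist())
```

```text
0 0 
1 13048 (np.float64(305.0), np.float64(230.0))
2 18700 (np.float64(306.0), np.float64(227.0))
3 20748 (np.float64(304.0), np.float64(225.0))
4 20963 (np.float64(302.0), np.float64(222.0))
5 20190 (np.float64(302.0), np.float64(219.0))
6 19438 (np.float64(299.0), np.float64(219.0))
7 18774 (np.float64(295.0), np.float64(221.0))
8 18272 (np.float64(291.0), np.float64(223.0))
9 17719 (np.float64(290.0), np.float64(224.0))
10 17213 (np.float64(291.0), np.float64(223.0))
11 16808 (np.float64(294.0), np.float64(222.0))
7.3 [ 0.40916131 -0.21684513  0.17610114] [-0.58763236  0.15908137 -0.59513191]
0 [[268.0, 325.0], [378.0, 325.0]]
0.2 [[262.0, 354.0], [385.0, 354.0]]
0.4 [[254.0, 398.0], [392.0, 398.0]]
0.6 [[246.0, 458.0], [401.0, 457.0]]
0.8 [[239.0, 532.0], [409.0, 532.0]]
```

View pics/w3.png

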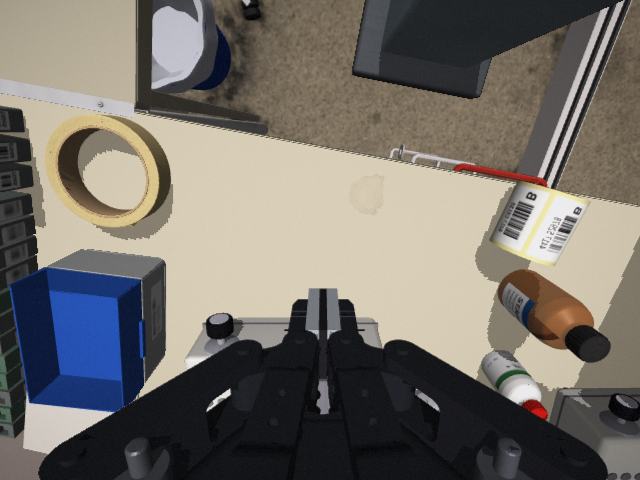

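The lip isn't in front of the box (the box's front edge is at row ~320), so the cover is still up. The early differences came from the arm settling. I'll wait about 2 s and compare again.

```bash
cat > watch.py <<'E'
from h import *
from cell import r
import cv2,sys
p=None;o=[]
for i in range(int(sys.argv[1])):
    c=cv2.GaussianBlur(r.snapshot("wrist")["color"],(3,3),0).astype(int)
    if p is not None:
        d=np.abs(c-p).max(2)>25; ys,xs=np.nonzero(d);o.append((int(d.sum()),int(xs.mean()) if len(xs) else 0,int(ys.mean()) if len(ys) else 0))
    p=c
print(o,r.read_state()["time"])
np.save(sys.argv[2],p)
E
python3 watch.py 8 a.npy
```

```text
[(154, 234, 338), (152, 247, 351), (72, 317, 369), (25, 272, 326), (8, 202, 335), (11, 103, 241), (10, 218, 281)] 7.75
```

>>> carry_out --steps '[[[0, 0, 0, 0, 0], [0, 0, 0, 0, 0], [0, 0, 0, 0, 0], [0, 0, 0, 0, 0], [0, 0, 0, 0, 0], [0, 0, 0, 0, 0], [0, 0, 0, 0, 0], [0, 0, 0, 0, 0], [0, 0, 0, 0, 0], [0, 0, 0, 0, 0], [0, 0, 0, 0, 0], [0, 0, 0, 0, 0], [0, 0, 0, 0, 0], [0, 0, 0, 0, 0], [0, 0, 0, 0, 0]]]'

```text
time: 9.25
ee_pos: [0.4089, -0.217, 0.1763]
tcp_rot: [0.0, -0.089, 0.996, 0.0]
ft_force: [-0.2, 0.0, 0.2]
grip_width: -0.003
gripper_force: 0.0
```

```bash
python3 watch.py 2 b.npy
python3 - <<'E'
import numpy as np,cv2
a,b=np.load("a.npy"),np.load("b.npy");d=np.abs(a-b).max(2)>25;ys,xs=np.nonzero(d);print(d.sum(),np.percentile(xs,[5,50,95]) if len(xs) else "",np.percentile(ys,[5,50,95]) if len(ys) else "")
print(b[318:345:3,[270,290,370]].tolist())
E
```

```text
[(0, 0, 0)] 9.35
476 [270. 322. 377.] [328. 350. 413.]
[[[164, 159, 148], [82, 80, 76], [172, 166, 154]], [[148, 144, 140], [51, 52, 52], [146, 143, 140]], [[121, 118, 120], [29, 31, 33], [123, 120, 120]], [[150, 148, 143], [25, 26, 29], [139, 135, 132]], [[129, 126, 127], [22, 23, 26], [134, 130, 138]], [[130, 126, 129], [21, 22, 25], [135, 131, 139]], [[129, 126, 127], [22, 23, 26], [133, 130, 137]], [[133, 130, 129], [20, 21, 25], [132, 128, 136]], [[127, 125, 125], [22, 23, 27], [132, 129, 136]]]
```

Run:
```python
from h import *
from cell import r
import cv2
a=cv2.imread("pics/w3.png")[290:400,170:420]
b=r.snapshot("wrist")["color"][290:400,170:420,::-1]
t=r.snapshot("top")["color"][150:270,320:450,::-1];u=r.snapshot("scene")["color"][150:270,320:450,::-1]
z=lambda i,w,h:cv2.resize(i,(w,h),interpolation=cv2.INTER_CUBIC)
cv2.imwrite("pics/cmp.png",np.vstack([np.hstack([z(a,400,176),z(b,400,176)]),np.hstack([z(t,400,370),z(u,400,370)])]))
```

```text
(no output)
```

View pics/cmp.png

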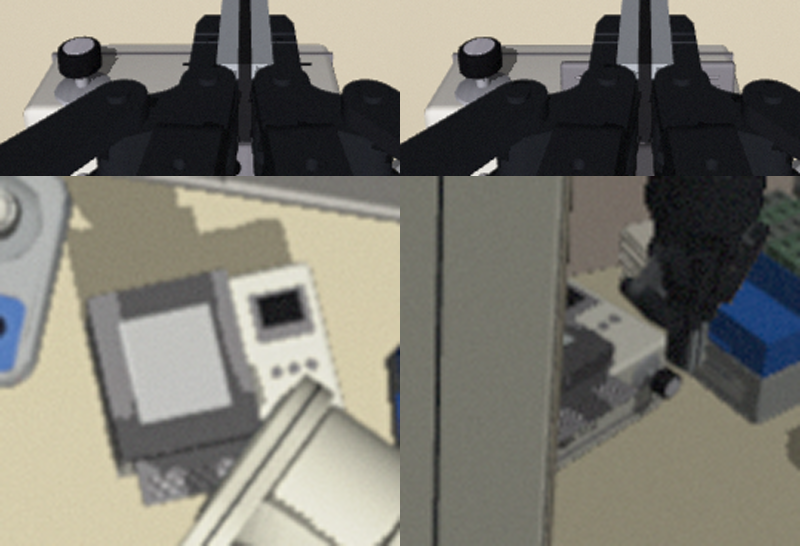

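Before/after shows it clearly: at 7.3 s the box front was bare, and by 9.35 s the lip and cover are back down, as the top view also shows. So the right heater is the worn one, and its cover has sunk shut. Next is its knob.

Run:
```python
from h import *
from cell import r
s=r.read_state();print(s["ee_pos"],s["time"])
go(s,hp("R",-.086,-.06,.176),.18+np.pi);go(s,hp("R",-.086,-.06,.043),.18+np.pi)
```

```text
[ 0.4089022  -0.21699118  0.17628784] 9.5
shift [-0.3421 -0.3776  0.0012] turn -0.0017 toolyaw -2.9643
shift [-0.3421 -0.3776  0.5332] turn -0.0017 toolyaw -2.9643
```

>>> carry_out --steps '[[[44, -0.11, -0.12, 0, 0], [44, -0.22, -0.25, 0, 0], [44, -0.342, -0.378, 0, 0], [44, -0.342, -0.378, 0, 0], [44, -0.342, -0.378, 0, 0], [44, -0.342, -0.378, 0.15, 0], [44, -0.342, -0.378, 0.3, 0], [44, -0.342, -0.378, 0.42, 0], [44, -0.342, -0.378, 0.5, 0], [44, -0.342, -0.378, 0.533, 0], [44, -0.342, -0.378, 0.533, 0], [44, -0.342, -0.378, 0.533, 0]]]'

```text
time: 10.7
ee_pos: [0.51, -0.2951, 0.0443]
tcp_rot: [0.001, -0.089, 0.996, -0.001]
ft_force: [0.4, -0.4, -0.2]
grip_width: 0.512
gripper_force: 0.0
```

No contact force, and the pose is as planned. Closing on the head.

>>> carry_out --steps '[[[15, 0, 0, 0, 0], [15, 0, 0, 0, 0], [15, 0, 0, 0, 0], [15, 0, 0, 0, 0], [15, 0, 0, 0, 0], [15, 0, 0, 0, 0]]]'

```text
time: 11.3
ee_pos: [0.5099, -0.294, 0.0446]
tcp_rot: [0.001, -0.089, 0.996, 0.0]
ft_force: [-1.6, 5.2, 9.4]
grip_width: 0.254
gripper_force: 58.3
```

>>> carry_out --steps '[[[15, 0.015, 0, 0, 0], [15, 0.03, 0, 0, 0], [15, 0.045, 0, 0, 0], [15, 0.06, 0, 0, 0], [15, 0.07, 0, 0, 0], [15, 0.076, 0, 0, 0], [15, 0.076, 0, 0, 0]]]'

```text
time: 12.0
ee_pos: [0.4921, -0.2973, 0.0446]
tcp_rot: [0.002, -0.089, 0.996, 0.0]
ft_force: [3.2, 7.5, 7.2]
grip_width: 0.252
gripper_force: 58.6
```

The knob moved 18 mm with the grip kept. Release and go straight up.

>>> carry_out --steps '[[[46, 0, 0, 0, 0], [46, 0, 0, 0, 0], [46, 0, 0, 0, 0], [46, 0, 0, 0, 0], [46, 0, 0, -0.1, 0], [46, 0, 0, -0.25, 0], [46, 0, 0, -0.4, 0], [20, 0, 0, -0.6, 0], [0, 0, 0, -0.75, 0], [0, 0, 0, -0.75, 0], [0, 0, 0, -0.75, 0]]]'

```text
time: 13.1
ee_pos: [0.4912, -0.2985, 0.2312]
tcp_rot: [0.001, -0.088, 0.996, -0.001]
ft_force: [0.4, 0.1, -0.5]
grip_width: -0.003
gripper_force: 0.0
```

Run:
```python
from h import *
from cell import r
import cv2
s=r.read_state();print(s["ee_pos"],s["time"],s["ft_force"])
c=r.snapshot("wrist");R=rot(s);H=c["hand_eye"];im=c["color"]
def pw(X):
    q=np.linalg.inv(H)@np.r_[R.T@(np.array(X)-s["ee_pos"]),1];return c["fx"]*q[0]/q[2]+c["cx"],c["fy"]*q[1]/q[2]+c["cy"]
for tr in(0,.018): print(tr,np.round([pw(hp("R",-.093-tr,-.06,.07)),pw(hp("R",-.079-tr,-.06,.07))]).tolist())
cv2.imwrite("pics/w5.png",im[:,:,::-1])
u,v=np.round(pw(hp("R",-.1,-.06,.07))).astype(int)
print(u,[(y,int(im[y,u].mean())) for y in range(v-40,v+60,3)])
go(s,hp("L",-.13,.035,.23),.18+np.pi)
```

```text
[ 0.49118366 -0.29853868  0.23119904] 13.1 [ 0.40698727  0.10257022 -0.48752324]
0 [[323.0, 232.0], [323.0, 246.0]]
0.018 [[323.0, 214.0], [323.0, 228.0]]
323 [(185, 201), (188, 200), (191, 202), (194, 201), (197, 199), (200, 202), (203, 202), (206, 200), (209, 201), (212, 143), (215, 80), (218, 19), (221, 21), (224, 13), (227, 17), (230, 96), (233, 159), (236, 162), (239, 165), (242, 164), (245, 164), (248, 164), (251, 165), (254, 165), (257, 129), (260, 138), (263, 210), (266, 233), (269, 230), (272, 226), (275, 228), (278, 226), (281, 228), (284, 228)]
shift [-0.2644  1.9552  0.0024] turn -0.0018 toolyaw -2.9645
```

The knob's head shows as the dark band at rows 214–228, as predicted for fully out. On to the left heater.

>>> carry_out --steps '[[[0, -0.03, 0.2, 0, 0], [0, -0.06, 0.4, 0, 0], [0, -0.09, 0.6, 0, 0], [0, -0.11, 0.8, 0, 0], [0, -0.13, 0.98, 0, 0], [0, -0.13, 0.98, 0, 0], [0, -0.13, 0.98, 0, 0]]]'

```text
time: 13.85
ee_pos: [0.4793, -0.0503, 0.2295]
tcp_rot: [-0.001, -0.09, 0.996, 0.0]
ft_force: [-1.0, -0.4, 0.3]
grip_width: -0.005
gripper_force: 0.0
```

>>> carry_out --steps '[[[0, -0.03, 0.2, 0, 0], [0, -0.06, 0.4, 0, 0], [0, -0.09, 0.6, 0, 0], [0, -0.11, 0.8, 0, 0], [0, -0.13, 0.97, 0, 0], [0, -0.13, 0.97, 0, 0], [0, -0.13, 0.97, 0, 0], [0, -0.13, 0.97, 0, 0]]]'

```text
time: 14.65
ee_pos: [0.4695, 0.1916, 0.2299]
tcp_rot: [-0.001, -0.088, 0.996, -0.0]
ft_force: [-0.3, -0.5, -0.4]
grip_width: -0.002
gripper_force: 0.0
```

```bash
cat > lipchk.py <<'E'
from h import *
from cell import r
s=r.read_state();print(s["ee_pos"],s["time"])
c=r.snapshot("wrist");R=rot(s);H=c["hand_eye"];im=c["color"]
def pw(X):
    q=np.linalg.inv(H)@np.r_[R.T@(np.array(X)-s["ee_pos"]),1];return c["fx"]*q[0]/q[2]+c["cx"],c["fy"]*q[1]/q[2]+c["cy"]
A=np.array([pw(hp("L",-.1,y,.087)) for y in(-.01,.08)]);print(A.round())
v=int(A[0,1])+8;u0,u1=A[:,0].astype(int)
print("row",v,[(u,int(im[v,u].mean())) for u in list(range(u0-10,u0+12,2))+list(range(u1-10,u1+12,2))])
u=u0+10;print("col",u,[(y,int(im[y,u].mean())) for y in range(v-24,v+10,2)])
go(s,hp("L",-.13,.035,.06),.18+np.pi)
E
python3 lipchk.py
```

```text
[0.46951168 0.19157928 0.22987899] 14.65
[[277. 258.]
 [374. 258.]]
row 266 [(266, 161), (268, 162), (270, 161), (272, 161), (274, 163), (276, 160), (278, 159), (280, 112), (282, 84), (284, 86), (286, 86), (364, 83), (366, 82), (368, 84), (370, 83), (372, 83), (374, 87), (376, 100), (378, 130), (380, 131), (382, 131), (384, 131)]
col 286 [(242, 210), (244, 211), (246, 209), (248, 211), (250, 210), (252, 208), (254, 210), (256, 211), (258, 210), (260, 172), (262, 75), (264, 84), (266, 86), (268, 83), (270, 83), (272, 83), (274, 85)]
shift [-0.0051  0.0104  0.6795] turn -0.0029 toolyaw -2.9661
```

The lip is within 2–3 px of the prediction. Same procedure as on the right.

>>> carry_out --steps '[[[0, 0, 0.01, 0.2, 0], [0, 0, 0.01, 0.4, 0], [0, 0, 0.01, 0.58, 0], [0, 0, 0.01, 0.675, 0], [0, 0, 0.01, 0.675, 0], [0, -0.04, 0.01, 0.675, 0], [0, -0.06, 0.01, 0.675, 0], [0, -0.075, 0.01, 0.675, 0], [0, -0.085, 0.01, 0.675, 0], [0, -0.09, 0.01, 0.675, 0], [0, -0.095, 0.01, 0.675, 0], [0, -0.095, 0.01, 0.675, 0]]]'

```text
time: 15.9
ee_pos: [0.4919, 0.1998, 0.0619]
tcp_rot: [-0.0, -0.089, 0.996, 0.0]
ft_force: [0.3, -0.4, 0.4]
grip_width: 0.001
gripper_force: 0.0
```

>>> carry_out --steps '[[[0, -0.005, 0, 0, 0], [0, -0.01, 0, 0, 0], [0, -0.015, 0, 0, 0], [0, -0.02, 0, 0, 0], [0, -0.02, 0, 0, 0]]]'

```text
time: 16.4
ee_pos: [0.4922, 0.1999, 0.0615]
tcp_rot: [-0.004, -0.089, 0.996, -0.001]
ft_force: [-21.2, -4.4, 15.3]
grip_width: -0.003
gripper_force: 10.6
```

>>> carry_out --steps '[[[0, 0, 0, -0.02, 0], [0, -0.001, 0, -0.04, 0], [0, -0.002, 0, -0.06, 0], [0, -0.005, 0, -0.08, 0], [0, -0.008, 0, -0.1, 0], [0, -0.012, 0, -0.12, 0], [0, -0.012, 0, -0.12, 0]]]'

```text
time: 17.1
ee_pos: [0.495, 0.2004, 0.0907]
tcp_rot: [-0.005, -0.089, 0.996, -0.001]
ft_force: [-18.8, -3.1, 4.5]
grip_width: 0.005
gripper_force: 9.2
```

>>> carry_out --steps '[[[0, -0.007, 0, -0.032, 0], [0, -0.016, 0, -0.064, 0], [0, -0.026, 0, -0.095, 0], [0, -0.037, 0, -0.126, 0], [0, -0.05, 0, -0.156, 0], [0, -0.064, 0, -0.185, 0], [0, -0.079, 0, -0.214, 0], [0, -0.095, 0, -0.242, 0], [0, -0.112, 0, -0.268, 0], [0, -0.13, 0, -0.294, 0], [0, -0.148, 0, -0.319, 0], [0, -0.165, 0, -0.34, 0], [0, -0.165, 0, -0.34, 0], [0, -0.165, 0, -0.34, 0]]]'

```text
time: 18.5
ee_pos: [0.5397, 0.2086, 0.177]
tcp_rot: [-0.0, -0.089, 0.996, 0.0]
ft_force: [-4.4, 0.4, 4.1]
grip_width: -0.004
gripper_force: 2.3
```

The finger went back 48 mm from first contact, so θ ≈ 0.785. Letting go.

>>> carry_out --steps '[[[0, 0.1, 0, 0, 0], [0, 0.25, 0, 0, 0], [0, 0.4, 0, 0, 0], [0, 0.5, 0, 0, 0], [0, 0.5, 0.2, -0.1, 0], [0, 0.5, -0.2, -0.2, 0], [0, 0.5, -0.4, -0.3, 0], [0, 0.5, -0.6, -0.3, 0], [0, 0.5, -0.8, -0.3, 0], [0, 0.5, -0.8, -0.3, 0], [0, 0.5, -0.8, -0.3, 0], [0, 0.5, -0.8, -0.3, 0], [0, 0.5, -0.8, -0.3, 0]]]'

```text
time: 19.8
ee_pos: [0.4525, -0.01, 0.2516]
tcp_rot: [-0.0, -0.089, 0.996, 0.0]
ft_force: [-0.9, -0.1, 0.5]
grip_width: -0.002
gripper_force: 0.0
```

Run:
```python
from h import *
from cell import r
import cv2
s=r.read_state();print(s["ee_pos"],s["time"],s["ft_force"])
t=r.snapshot("top")["color"];np.save("t1.npy",t);cv2.imwrite("pics/top5.png",t[:,:,::-1])
c=r.snapshot("scene")["color"];np.save("s1.npy",c)
```

```text
[ 0.45245998 -0.00999892  0.25162101] 19.8 [-0.86439576 -0.13749165  0.47699334]
```

>>> carry_out --steps '[[[0, 0, 0, 0, 0], [0, 0, 0, 0, 0], [0, 0, 0, 0, 0], [0, 0, 0, 0, 0], [0, 0, 0, 0, 0], [0, 0, 0, 0, 0], [0, 0, 0, 0, 0], [0, 0, 0, 0, 0], [0, 0, 0, 0, 0], [0, 0, 0, 0, 0], [0, 0, 0, 0, 0], [0, 0, 0, 0, 0], [0, 0, 0, 0, 0], [0, 0, 0, 0, 0], [0, 0, 0, 0, 0], [0, 0, 0, 0, 0], [0, 0, 0, 0, 0], [0, 0, 0, 0, 0], [0, 0, 0, 0, 0], [0, 0, 0, 0, 0]]]'

```text
time: 21.9
ee_pos: [0.4527, -0.0105, 0.2518]
tcp_rot: [0.0, -0.089, 0.996, 0.0]
ft_force: [-0.0, 0.3, 0.3]
grip_width: -0.002
gripper_force: 0.0
```

Run:
```python
from h import *
from cell import r
import cv2
s=r.read_state();print(s["ee_pos"],s["time"],s["ft_force"])
ct=cam("top");cs=cam("scene")
t=r.snapshot("top")["color"];c=r.snapshot("scene")["color"]
for n,a,b in(("top",np.load("t1.npy"),t),("scene",np.load("s1.npy"),c)):
    d=cv2.absdiff(cv2.GaussianBlur(a,(3,3),0),cv2.GaussianBlur(b,(3,3),0)).max(2)>25;ys,xs=np.nonzero(d);print(n,d.sum(),xs[:5],ys[:5])
z=lambda i,w,h:cv2.resize(i[:,:,::-1],(w,h),interpolation=cv2.INTER_CUBIC)
T=t.copy();C=c.copy()
for k,m in((ct,T),(cs,C)):
    for th in(.785,):
        for y in(-.01,.08):
            u,v=np.round(proj(k,[hp("L",.065-.165*np.cos(th),y,.082+.165*np.sin(th))])[0]).astype(int);print(th,u,v);m[v,u]=(255,0,0)
cv2.imwrite("pics/fin.png",np.hstack([z(T[150:330,160:520],480,240) if 0 else z(T[150:270,160:330],425,300),z(C[180:320,140:320],375,292)[:292].copy() if 0 else z(C[180:320,140:315],375,300)]))
```

```text
[ 0.4526885  -0.01051741  0.25179508] 21.9 [-0.00272754  0.32421786  0.31746829]
top 14 [263 264 263 264 265] [235 235 236 236 236]
scene 9 [283 284 283 284 284] [18 18 19 19 20]
0.785 220 218
0.785 180 226
0.785 217 226
0.785 177 246
```

View pics/fin.png

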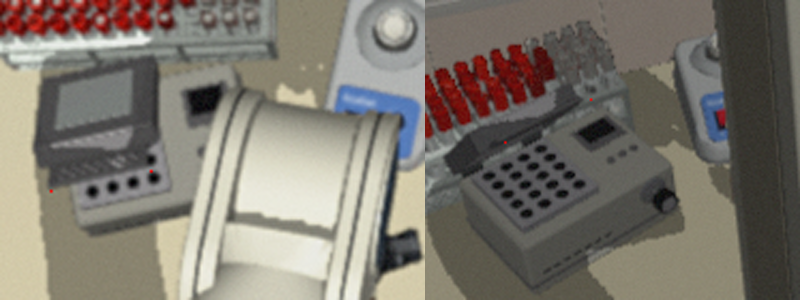

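The left cover stands by itself, with no image change over 2 s, and its lip is close to the 0.785 rad marks. Its knob is home, and the arm is in free air. Handing in.

```bash
python3 -c "
from cell import r
print(r.sign_off())"
```

```text
the job is handed in; nothing more can be done
None
```

I handed the job in at about 22 s: the right heater's cover sank shut by itself, so its knob is pulled fully out, and the left heater's cover stands about half open with its knob home. I lifted the covers by pushing a vertical fingertip against the front edge of the lip, because the tool cannot tilt to reach under it; sign-off returned no verdict.

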